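# Register an enclosure in the bench jig

### The arm

A 7-joint arm with a two-finger parallel gripper is mounted at the origin on the work surface. World frame = base frame: x ahead of the robot, y to its left, z up, the work surface at z = 0. Lengths are in m, angles in rad, forces in N, time in s.
With the tool pointing down it reaches from about 0.35 to 0.9 m from the base axis. Payload 19.9 kg.
Tool frame: the origin (TCP) lies between the finger pads, 19 mm behind the fingertips; this is the grasp point; z points along the fingers, y is the line along which they close (so a half turn about z gives the same grasp; the last joint's range is limited). The gripper opens to 94 mm and grips with 3 to 60 N. Pads are 16 mm wide; open, the fingers measure 119 mm over their backs; the gripper's body (75 mm by 177 mm) begins 78 mm behind the grasp point.
Start: joints at [1.103, 0.417, -0.01, 1.614, 0.005, 1.111, -0.053], TCP at [0.259, -0.569, 0.224] pointing down, gripper open.
Joint ranges: [-2.81, 2.81], [-0.39, 2.02], [-1.27, 1.25], [0.06, 2.57], [-1.19, 4.33], [0.19, 2], [-2.82, 2.82]. Speed limits (rad/s): [1.89, 1.89, 2.39, 2.39, 3.01, 3.01, 3.01].

### API

Orientations are given as a unit quaternion [x, y, z, w].
In Python, from bench import bot gives the robot as it stands.
- The arm moves only by the shell command python3 -m pendant 'ROWS' [FORCE]. ROWS is JSON, a list of rows, each a list of 7 numbers: the opening, from -1 (shut) to 1 (fully open), then the shift along the tool's x, y, z in units of 0.1 m (1.0 is 0.1 m), then the turn, a rotation vector about the tool's x, y, z in units of 180 degrees (1.0 is 180 degrees). In form: [[fingers, x, y, z, rx, ry, rz], ...]. A call has 1 to 20 rows; each row is the pose to reach, as a shift and turn from the pose commanded when the call began, along the tool's axes at that moment, turning the shorter way round; what a row does not reach only later rows make up. A row lasts 1/8 s, in which the tool goes at most 62.5 mm and 10.7 degrees, less where a joint would pass 70% of its speed; a pose out of reach is approached as far as the arm can. A call with a number of a shift or a turn outside -1 to 1 is refused whole. A call with a gripper value outside its range is refused whole. The fingers move at their own pace and stop on an object; FORCE is the grip in N (left out, the last holds). Time passes only in rows, so rows that repeat a pose let the fingers close. It gives the time, the measured TCP pose, the force, the opening and the grip force at its end, in the units of the state.
- bot.state(): the state, without advancing time (a new reading comes with each control period).
- bot.snapshot(name): name is "scene" or "side" or "wrist"; returns a dict with "img" (480x640x3 uint8, blue, green, red), "fov_y" (degrees; the focal length in pixels is half the picture's height over the tangent of half this angle, whatever the lens; pixels are square), "cx", "cy" (the principal point, pixels), "camera_from_world" (4x4, takes a point from world to camera coordinates). Camera axes: x right, y down, z forward; pixel columns grow to the right and rows downward; lengths in m; the calibration is good to about 2 mm. A picture is of the moment at which its call begins. There is no depth.
- bot.job_done(): hands the job in; it is judged then, once.
The state is a dict: "time": time; "qpos": joint angles; "joint_velocities": joint speeds; "joint_torque": joint torques, N m; "ee_pos": TCP position; "tool_rot": TCP orientation; "contact_force": force on the tool from outside, world axes, zero at the start; "wrist_torque": the same for the moment, N m; "gripper_width": opening from 0.0 (shut) to 1.0 (fully open); "grip_force": force on a finger pad.
Only numpy, scipy, OpenCV 4.12 (cv2) and the standard library are available. Lean on these libraries where they do the work, as an engineer would, in place of code of your own. Each camera call takes 0.05 s, during which the arm holds its last target. There are 200 camera calls.

### The job

Push the larger aluminium enclosure along the mat into the jig, its long side flat against the back rail, and push the jig's sliding arm up behind it until the enclosure is trapped snugly between the arm and the fixed end stop. Only push with the outside of the fingers: never take the enclosure between the fingers, tip it or lift it off the mat. Leave everything else on the bench where it is.

Things in the scene. Friction and masses are not known exactly. Their poses are not given: they have to be found in the camera images.
- case: larger closed aluminium enclosure, 64 (its x) x 110 (its y) x 34 high mm, 0.2 to 0.42 kg, loose on the mat; origin at the centre of its underside, z up. Both ends and both long sides are alike. It starts on the robot's side of the rail, turned up to 0.3 rad from it
- jig: aluminium jig fixed to the mat: back rail on the far side, end stop at its left end, forming a corner. Origin on the mat at the inside corner; x points away from the robot (through the rail), y left along the rail. Rail: face at x = 0, y = -380 to +20 mm, 25 mm high, 24 mm thick
- stop (a point): middle of the end stop's face, 15 mm above the mat. The face is the plane jig y = 0, from jig x = -60 to 0 mm; the stop is 30 mm high and 20 mm thick
- seat (a point): where the centre of the enclosure's underside comes when it touches both rail and end stop: jig x = -32, y = -55 mm, on the mat
- slide (a joint): travel (m) of the sliding steel arm along the rail in jig +y, 0 (farthest right, start 0 to 0.05) to 0.21. The arm covers jig x = -60 to 0, is 20 mm thick along jig y and spans 3 to 33 mm above the mat; its pressing face is at jig y = -300 mm + travel and meets the seated enclosure at 0.190. Friction about 2 N, no spring: stays where left
- slide_face (a point): centre of the arm's pressing (left, jig +y) face, at jig x = -30 mm, 18 mm above the mat
- slide_push (a point): point on the arm's right (jig -y) face, at jig x = -35 mm, 18 mm above the mat: where to push it. A saddle on the rail (jig x = -6 to +28 mm, top at 37 mm) reaches 30 mm further right than this face
- small_case: bystander: smaller aluminium enclosure, 40 x 55 x 30 mm, left of the end stop; origin at centre of underside
- spool: bystander: grey solder spool, diameter 56, 40 mm high, beyond the rail; origin at centre of underside
- bottle: bystander: amber bottle with white cap, diameter 48, 110 mm high, beyond the rail; origin at centre of underside
- jar: bystander: small white jar, diameter 44, 40 mm high, beyond the rail; origin at centre of underside
- wrench: bystander: steel wrench 130 mm long, lying flat, right of the enclosure and nearer the robot; its x runs along its length
- disc: bystander: dark cut-off disc, diameter 38, 6 mm thick, flat on the mat, left of the enclosure; origin at centre of underside
- screwdriver: bystander: screwdriver 170 mm long, lying flat, right of the sliding arm; its x runs along its length
Not all that is in view belongs to the job. What is shaped like the case but turquoise or yellow is not meant.

How it is judged:
At the end, for the whole second after the job is handed in: the enclosure lies flat in the jig's corner, within 3 mm of touching the back rail, within 4 mm of touching the end stop, square to the rail within 0.04 rad, at rest, with the sliding arm within 5 mm of its fully closed-up travel of 0.190 m (x of case in the frame of jig between -0.035 and -0.029 m and y of case in the frame of jig between -0.059 and -0.052 m and angle between the y axis of case and the y axis of jig, either way round below 0.04 rad and angle between case's own z axis and vertical below 0.05 rad and height (world z) of case below 0.004 m and value of joint slide above 0.185 m and linear speed of case below 0.01 m/s).
It fails at once if the enclosure is lifted off the mat (6 mm) or tipped (0.12 rad) (height (world z) of case above 0.006 m or angle between case's own z axis and vertical above 0.12 rad).
It fails at once if the enclosure is taken between the fingers (touched by them while the TCP is inside its outline and below its top) (contact force between the fingers and case above 0.5 N and z of the grasp point in the frame of case below 0.034 m and x of the grasp point in the frame of case between -0.03 and 0.03 m and y of the grasp point in the frame of case between -0.053 and 0.053 m).
It fails at once if a bystander is moved more than 15 mm (distance of any of small_case, spool, bottle, jar, wrench, disc, screwdriver from where it was at the start of the episode above 0.015 m).
It also fails if it takes over 48 s, if anything falls off the work surface, if the arm or the gripper's body presses on something with over 40 N, if the wrist force passes 120 N, or if a joint passes its speed limit or range.

## Working session

There is one attempt and no reset: what is moved stays moved. The work goes in short steps, Python scripts to look and compute and a shell command to move; the robot and the scene stay as the last step left them, time stands still between calls to the robot, and variables do not carry over. Pictures are saved under pics/ and viewed, at most 10 in all, crops included, and the job is handed in when it is done.

```bash
mkdir -p pics; ls; python3 - <<'E'
from bench import bot
import cv2,pickle
for n in("scene","side"):
    s=bot.snapshot(n); pickle.dump(s,open(n+".pkl","wb")); cv2.imwrite(f"pics/{n}0.png",s["img"]); print(s["fov_y"],s["cx"],s["cy"],s["camera_from_world"].round(3) if hasattr(s["camera_from_world"],'round') else s["camera_from_world"])
print(bot.state())
E
```

```text
pics
44.064050301588054 316.602234080399 243.89853462922918 [[-0.369  0.929 -0.018  0.268]
 [ 0.646  0.242 -0.724 -0.314]
 [-0.668 -0.279 -0.689  1.63 ]
 [ 0.     0.     0.     1.   ]]
57.46612947043518 320.14231377118875 232.46483762494643 [[-0.76  -0.65   0.011  0.399]
 [-0.447  0.511 -0.734  0.339]
 [ 0.471 -0.563 -0.679  0.485]
 [ 0.     0.     0.     1.   ]]
{'time': 0.1, 'qpos': array([ 1.10247118,  0.4178463 , -0.01030577,  1.61406994,  0.00469665,
        1.11070989, -0.05300643]), 'joint_velocities': array([-0.00073736,  0.00012137,  0.00068746, -0.00173347, -0.00012183,
        0.00162704,  0.00197778]), 'joint_torque': array([ 2.28399069e-03, -8.52576613e+01,  6.40576389e-01, -4.26692748e+01,
       -4.88488900e-02,  1.64013938e-02, -3.13020436e-06]), 'ee_pos': array([ 0.2586106 , -0.56865947,  0.22374877]), 'tool_rot': array([ 9.77313455e-01,  2.11797439e-01, -1.44557748e-04, -4.83726593e-04]), 'contact_force': array([-0.28664226,  0.37395864,  0.68310422]), 'wrist_torque': array([ 0.02963228, -0.01571453,  0.07247862]), 'grip_force': 0.0, 'gripper_width': 0.999031749783819}
```

View pics/scene0.png

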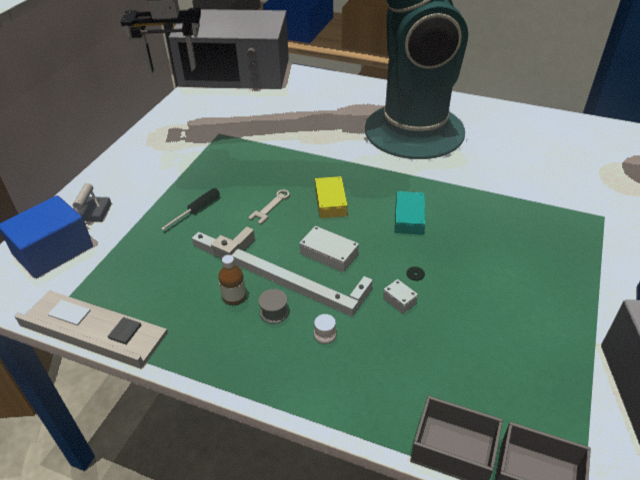

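View pics/side0.png

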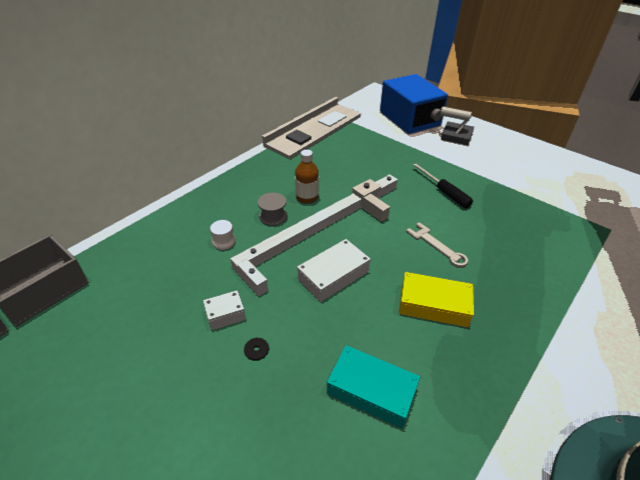

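Scene view candidates: grey case (329,247), small_case (401,294), yellow (331,196) and turquoise (410,211) decoys. By the description I pick the large grey one, at (334,268) in the side view. I'll check that in a close crop.

```bash
cat > h.py <<'E'
import numpy as np,cv2,pickle
def cam(s):
    M=np.array(s["camera_from_world"]);f=240/np.tan(np.radians(s["fov_y"])/2);return M,f,s["cx"],s["cy"]
def ray(s,uv,z):
    M,f,cx,cy=cam(s);R,t=M[:3,:3],M[:3,3];uv=np.atleast_2d(uv).astype(float)
    d=np.c_[(uv[:,0]-cx)/f,(uv[:,1]-cy)/f,np.ones(len(uv))]@R;o=-R.T@t
    return o+d*((z-o[2])/d[:,2])[:,None]
def proj(s,P):
    M,f,cx,cy=cam(s);p=np.atleast_2d(P)@M[:3,:3].T+M[:3,3];return np.c_[f*p[:,0]/p[:,2]+cx,f*p[:,1]/p[:,2]+cy]
E
python3 - <<'E'
from h import *
for n in("scene","side"):
    s=pickle.load(open(n+".pkl","rb"));im=s["img"];hsv=cv2.cvtColor(im,cv2.COLOR_BGR2HSV)
    m=((hsv[...,1]<70)&(hsv[...,2]>110)).astype(np.uint8)*255
    cs,_=cv2.findContours(m,0,2)
    for c in cs:
        a=cv2.contourArea(c)
        if 150<a<8000: print(n,a,cv2.boundingRect(c),cv2.approxPolyDP(c,2.5,True)[:,0].tolist())
    if n=="side": cv2.imwrite("pics/crop.png",cv2.resize(im[165:330,195:410],None,fx=3.6,fy=3.6,interpolation=2))
E
```

```text
scene 1660.5 (501, 426, 73, 54) [[509, 427], [502, 465], [505, 471], [502, 473], [519, 479], [572, 478], [573, 465], [512, 445], [508, 449]]
scene 1864.0 (414, 418, 79, 52) [[414, 442], [492, 469], [484, 463], [489, 445], [486, 436], [428, 418], [421, 443]]
scene 4476.0 (0, 414, 153, 66) [[0, 418], [0, 479], [152, 479], [103, 458], [84, 472], [73, 468], [37, 415]]
scene 3265.0 (54, 356, 77, 86) [[62, 356], [54, 385], [87, 441], [130, 381]]
scene 285.0 (314, 314, 22, 18) [[315, 318], [314, 325], [319, 330], [329, 330], [335, 324], [335, 319], [329, 314]]
scene 452.5 (258, 289, 29, 21) [[260, 294], [258, 302], [266, 309], [279, 308], [286, 300], [285, 293], [278, 289], [268, 289]]
scene 441.5 (384, 279, 34, 27) [[396, 279], [384, 290], [404, 305], [417, 293]]
scene 1591.5 (222, 249, 151, 60) [[222, 257], [224, 263], [238, 258], [350, 308], [372, 281], [363, 276], [347, 296], [239, 249]]
scene 1104.0 (299, 226, 60, 37) [[299, 242], [342, 262], [358, 244], [314, 226]]
scene 574.0 (192, 226, 62, 27) [[253, 229], [246, 226], [233, 239], [222, 235], [214, 238], [198, 231], [192, 238], [229,
[... 2759 characters left out ...]
1) [[370, 258], [344, 239], [297, 267], [321, 289]]
side 541.5 (406, 222, 62, 43) [[406, 229], [416, 237], [423, 237], [454, 263], [467, 262], [464, 254], [453, 251], [429, 234], [430, 230], [420, 222], [416, 224], [422, 228], [416, 232]]
side 250.0 (210, 220, 23, 15) [[210, 225], [210, 231], [216, 234], [226, 233], [232, 227], [227, 220], [217, 220]]
side 1620.0 (230, 193, 131, 92) [[360, 198], [352, 193], [230, 259], [258, 284], [266, 278], [249, 259]]
side 366.0 (257, 192, 30, 18) [[285, 197], [266, 193], [258, 198], [257, 203], [263, 208], [275, 209], [284, 204]]
side 548.0 (352, 174, 46, 37) [[397, 179], [388, 174], [376, 181], [368, 179], [352, 187], [383, 210], [389, 206], [368, 193]]
```

View pics/crop.png

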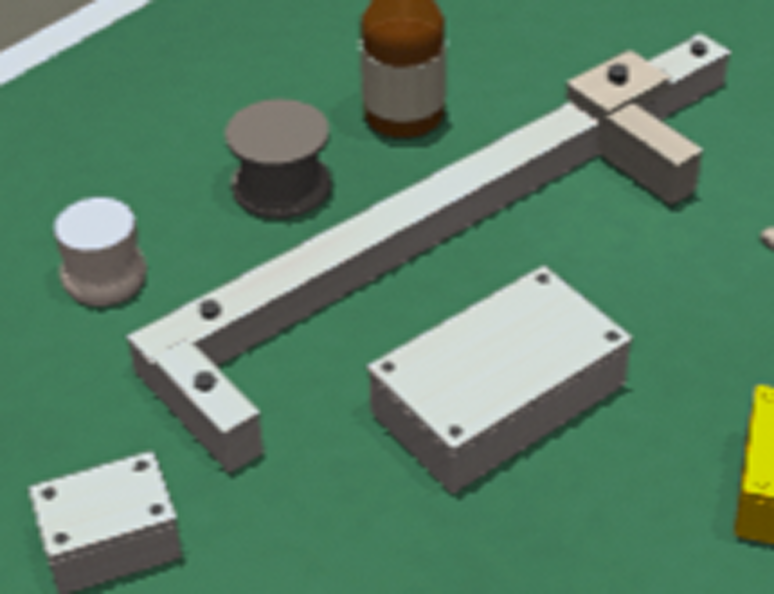

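The crop confirms it: the larger plain aluminium enclosure, with four screws, is at crop (500,355), the jig is beyond it, and the slide arm's tip is at crop (685,158). Next I'll fit the poses.

```bash
cat > fit.py <<'E'
from h import *
S={n:pickle.load(open(n+".pkl","rb")) for n in("scene","side")}
def fit(L,P):  # rigid 2D local->world
    L,P=np.array(L,float),np.array(P)[:,:2];a,b=L-L.mean(0),P-P.mean(0)
    th=np.arctan2((a[:,0]*b[:,1]-a[:,1]*b[:,0]).sum(),(a*b).sum());R=np.array([[np.cos(th),-np.sin(th)],[np.sin(th),np.cos(th)]])
    t=P.mean(0)-R@L.mean(0);return th,t,(P-(L@R.T+t))*1e3
c=lambda x,y:(195+x/3.6-.35,165+y/3.6-.35)
if __name__=="__main__":
    J={"side":[(c(130,338),.025,.024,.02),(c(700,35),.025,.024,-.38),(c(730,50),.025,0,-.38),(c(260,410),.03,-.06,0),(c(225,432),.03,-.06,.02)],
       "scene":[((350,308.5),.025,.024,.02),((192,238.5),.025,.024,-.38),((198,231),.025,0,-.38),((372.5,281),.03,-.06,.02),((363,275.5),.03,-.06,0)]}
    C={"side":[(c(370,367),-.032,.055),(c(455,445),-.032+.0,.055),(c(630,338),0,0),(c(545,267),0,0)],
       "scene":[(358.5,244),(342,262.5),(299,242),(314,225.5)]}
    allL,allP=[],[]
    for n in J:
        L=[j[2:] for j in J[n]];P=[ray(S[n],j[0],j[1])[0] for j in J[n]];allL+=L;allP+=P
        th,t,r=fit(L,P);print(n,"jig",th,t,r.round(1).tolist())
    th,t,r=fit(allL,allP);print("both",th,t);R=np.array([[np.cos(th),-np.sin(th)],[np.sin(th),np.cos(th)]])
    np.save("jig.npy",[th,*t])
    sc={"side":[(-.032,.055),(.0-.032,.055)]}
    for n in("side","scene"):
        uv=[x[0] for x in C[n]] if n=="side" else C[n]
        P=ray(S[n],uv,.034)
        # order: left-far, left-near, right-near, right-far (side) ; scene: left-near,left-far,right-far,right-near
        L=[(.032,.055),(-.032,.055),(-.032,-.055),(.032,-.055)] if n=="side" else [(-.032,.055),(.032,.055),(.032,-.055),(-.032,-.055)]
        a,b,r=fit(L,P);print(n,"case",a,b,"in jig",(R.T@(b-t)).round(4),a-th,r.round(1).tolist())
    for n,uv in(("side",[c(672,165),c(700,152)]),("scene",[(254,229),(246.5,225.5)])):
        P=ray(S[n],uv,.033);print(n,"arm face,right in jig",((P[:,:2]-t)@R).round(4).tolist())
    for nm,z,a,b in(("disc",.006,(256,349),(416,273)),("wrench fork",.005,(413,231),(256,219)),("wrench ring",.005,(459,259),(284,194)),("scrdr handle end",.01,(466,203),(215,193)),("scrdr tip",.004,(416,167),(165,228)),("yellow",.034,(438,291),(331,190)),("turq",.034,(374,376),(410,208)),("bottle",.11,(306,155),(228,261))):
        print(nm,[ray(S["side"],a,z)[0,:2].round(3).tolist(),ray(S["scene"],b,z)[0,:2].round(3).tolist()])
E
python3 fit.py
```

```text
side jig -0.16554280607511704 [0.6555182  0.04117941] [[-1.7, -0.5], [-0.8, 2.6], [0.8, -0.4], [1.3, -0.7], [0.4, -0.9]]
scene jig -0.17049064115815968 [0.65980042 0.04188829] [[-1.1, -3.7], [1.5, 3.5], [-0.8, -0.5], [2.3, 1.7], [-1.9, -1.1]]
both -0.16801542764979024 [0.65765925 0.04153433]
side case -0.18356047722430524 [ 0.53530691 -0.04747345] in jig [-0.1057 -0.1082] -0.015545049574514996 [[-1.5, -0.2], [1.2, -2.1], [1.3, 1.3], [-1.1, 1.1]]
scene case -0.20816503313117335 [ 0.53905534 -0.04702322] in jig [-0.1021 -0.1071] -0.040149605481383105 [[-0.4, 0.8], [1.1, 0.0], [-1.6, 1.1], [0.9, -1.8]]
side arm face,right in jig [[-0.0594, -0.2699], [-0.0613, -0.2896]]
scene arm face,right in jig [[-0.0603, -0.2707], [-0.0614, -0.2918]]
disc [[0.527, 0.144], [0.531, 0.145]]
wrench fork [[0.49, -0.234], [0.493, -0.242]]
wrench ring [[0.387, -0.224], [0.387, -0.219]]
scrdr handle end [[0.45, -0.374], [0.447, -0.374]]
scrdr tip [[0.601, -0.427], [0.593, -0.424]]
yellow [[0.371, -0.108], [0.367, -0.105]]
turq [[0.363, 0.08], [0.366, 0.085]]
bottle [[0.712, -0.175], [0.726, -0.178]]
```

```bash
cat > go.py <<'E'
import sys;from h import *
from bench import bot
from scipy.spatial.transform import Rotation as Ro
th,tx,ty=np.load("jig.npy");Rz=Ro.from_euler('z',th).as_matrix();o=np.array([tx,ty,0])
s=bot.state();R=Ro.from_quat(s["tool_rot"]);p=np.array(s["ee_pos"])
print("t",s["time"],"tcp jig",(Rz.T@(p-o)).round(4),"F jig",(Rz.T@s["contact_force"]).round(1),"w",round(s["gripper_width"],2))
if len(sys.argv)>3:
    T=o+Rz@np.array([float(a) for a in sys.argv[1:4]])
    want=Ro.from_matrix(Rz@np.diag([1,-1,-1.]))
    print("units shift",(R.inv().apply(T-p)*10).round(3),"turn",((R.inv()*want).as_rotvec()/np.pi).round(4))
E
python3 -m pendant '[[0.3,0.33,-0.33,0,0,0,0.05],[0.3,0.67,-0.67,0,0,0,0.1],[0.3,1,-1,0,0,0,0.15],[0.3,1,-1,0,0,0,0.19],[0.3,1,-1,0,0,0,0.19]]'; python3 go.py -0.18 -0.108 0.12
```

```text
time: 0.72
ee_pos: [0.3084, -0.4362, 0.2242]
tool_rot: [0.996, -0.084, -0.0, -0.0]
contact_force: [-0.8, -0.6, -0.5]
gripper_width: 0.652
grip_force: 0.0
t 0.725 tcp jig [-0.2644 -0.5294  0.2242] F jig [-0.6 -0.7 -0.5] w 0.65
units shift [ 0.841 -4.215  1.042] turn [-0.      0.0001 -0.0003]
```

```bash
python3 -m pendant '[[0.3,0.2,-0.5,0,0,0,0],[0.3,0.4,-1,0,0,0,0],[0.3,0.4,-1,0,0,0,0]]' >/dev/null
python3 -m pendant '[[0.3,0.2,-0.5,0,0,0,0],[0.3,0.4,-1,0,0,0,0],[0.3,0.4,-1,0,0,0,0]]' >/dev/null
python3 -m pendant '[[0.3,0,-0.5,0.2,0,0,0],[0.3,0,-1,0.4,0,0,0],[0.3,0,-1,0.4,0,0,0]]' >/dev/null
python3 -m pendant '[[0.3,0,-0.5,0.3,0,0,0],[0.3,0,-1,0.6,0,0,0],[0.3,0,-1,0.6,0,0,0],[0.3,0,-1,0.6,0,0,0]]'; python3 go.py -0.18 -0.108 0.026
```

```text
time: 2.35
ee_pos: [0.4551, -0.0576, 0.1244]
tool_rot: [0.996, -0.085, -0.0, 0.0]
contact_force: [-0.0, -0.5, -0.1]
gripper_width: 0.649
grip_force: 0.0
t 2.35 tcp jig [-0.1831 -0.1316  0.1244] F jig [ 0.  -0.5 -0.1] w 0.65
units shift [ 0.031 -0.237  0.984] turn [ 0.0001  0.     -0.0009]
```

```bash
python3 -m pendant '[[0.3,0,-0.24,0.3,0,0,0],[0.3,0,-0.24,0.6,0,0,0],[0.3,0,-0.24,0.85,0,0,0],[0.3,0,-0.24,0.98,0,0,0],[0.3,0,-0.24,0.98,0,0,0]]' ; python3 go.py -0.077 -0.108 0.026
python3 - <<'E'
from bench import bot
import cv2,pickle
s=bot.snapshot("side");cv2.imwrite("pics/s1.png",s["img"])
E
```

```text
time: 2.98
ee_pos: [0.459, -0.0332, 0.0262]
tool_rot: [0.996, -0.085, -0.0, 0.0]
contact_force: [0.1, -0.6, 0.7]
gripper_width: 0.648
grip_force: 0.0
t 2.975 tcp jig [-0.1834 -0.1069  0.0262] F jig [ 0.2 -0.5  0.7] w 0.65
units shift [1.064e+00 8.000e-03 1.000e-03] turn [ 0.0001  0.0002 -0.001 ]
```

View pics/s1.png

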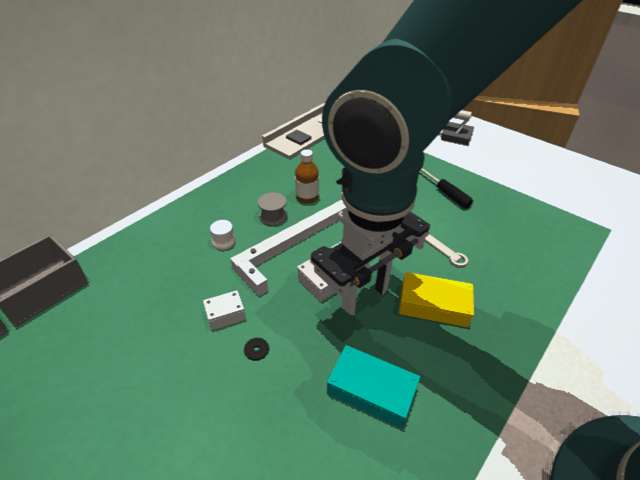

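The fingers are lowered behind the case (at about (350,300)) and clear of the yellow box. Now I'll push toward the rail.

```bash
python3 -m pendant '[[0.3,0.15,0,0,0,0,0],[0.3,0.25,0,0,0,0,0],[0.3,0.32,0,0,0,0,0],[0.3,0.38,0,0,0,0,0],[0.3,0.44,0,0,0,0,0],[0.3,0.5,0,0,0,0,0],[0.3,0.56,0,0,0,0,0],[0.3,0.62,0,0,0,0,0],[0.3,0.68,0,0,0,0,0],[0.3,0.74,0,0,0,0,0],[0.3,0.8,0,0,0,0,0],[0.3,0.86,0,0,0,0,0],[0.3,0.92,0,0,0,0,0],[0.3,0.96,0,0,0,0,0],[0.3,0.98,0,0,0,0,0],[0.3,1,0,0,0,0,0]]' ; python3 go.py -0.072 -0.108 0.026
```

```text
time: 5.03
ee_pos: [0.5575, -0.0491, 0.0263]
tool_rot: [0.996, -0.085, -0.0, -0.0]
contact_force: [-2.1, 0.4, 0.7]
gripper_width: 0.649
grip_force: 1.0
t 5.025 tcp jig [-0.0836 -0.1061  0.0263] F jig [-2.1 -0.   0.7] w 0.65
units shift [0.116 0.019 0.003] turn [-0.      0.0001 -0.0007]
```

Contact force is about 2 N, which is just sliding. I'll go on in small steps and watch for the force to rise.

```bash
python3 -m pendant '[[0.3,0.04,0,0,0,0,0],[0.3,0.07,0,0,0,0,0],[0.3,0.09,0,0,0,0,0]]' ; python3 go.py
python3 -m pendant '[[0.3,0.01,0,0,0,0,0],[0.3,0.02,0,0,0,0,0]]' >/dev/null; python3 go.py
python3 -m pendant '[[0.3,0.01,0,0,0,0,0],[0.3,0.015,0,0,0,0,0]]' >/dev/null; python3 go.py
```

```text
time: 5.4
ee_pos: [0.5665, -0.0506, 0.0263]
tool_rot: [0.996, -0.085, -0.0, -0.0]
contact_force: [-3.5, 0.2, 2.2]
gripper_width: 0.647
grip_force: 1.6
t 5.4 tcp jig [-0.0744 -0.1061  0.0263] F jig [-3.5 -0.4  2.2] w 0.65
t 5.65 tcp jig [-0.0742 -0.1061  0.026 ] F jig [-17.4  -1.6  12.9] w 0.65
t 5.9 tcp jig [-0.074  -0.1062  0.0258] F jig [-24.9  -1.6  20.2] w 0.65
```

Force has risen to 25 N, so the case is against the rail. I'll back off, lift and close the fingers.

```bash
python3 -m pendant '[[0.3,-0.1,0,0,0,0,0],[0.3,-0.4,0,0,0,0,0],[0.3,-0.4,0,-0.5,0,0,0],[-1,-0.4,0.3,-0.9,0,0,0],[-1,-0.4,0.9,-0.9,0,0,0],[-1,-0.4,0.9,-0.9,0,0,0]]' >/dev/null
python3 -m pendant '[[-1,0.4,0.5,0,0,0,0],[-1,0.75,0.95,0,0,0,0],[-1,0.75,0.95,0,0,0,0],[-1,0.75,0.95,0,0,0,0]]'; python3 go.py -0.035 -0.33 0.028
python3 - <<'E'
from bench import bot
import cv2
a=bot.snapshot("scene")["img"];b=bot.snapshot("side")["img"]
cv2.imwrite("pics/s2.png",cv2.resize(cv2.hconcat([a[160:340,170:430],b[160:340,190:450]]),None,fx=1.5,fy=1.5))
E
```

```text
time: 7.15
ee_pos: [0.573, -0.2384, 0.1157]
tool_rot: [0.996, -0.085, -0.0, -0.0]
contact_force: [-0.4, 0.6, 0.7]
gripper_width: 0.003
grip_force: 0.0
t 7.15 tcp jig [-0.0367 -0.2901  0.1157] F jig [-0.5  0.6  0.7] w 0.0
units shift [0.018 0.399 0.877] turn [-0.0002  0.0002 -0.0005]
```

View pics/s2.png

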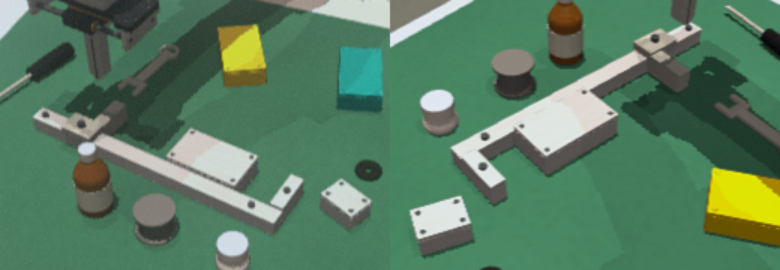

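The picture shows the case flush along the rail (side-view panel, (565,130)) and the slide arm still at the right. I'll go down behind the arm and push.

```bash
python3 -m pendant '[[-1,0.02,0.4,0.2,0,0,0],[-1,0.02,0.4,0.5,0,0,0],[-1,0.02,0.4,0.8,0,0,0],[-1,0.02,0.4,0.88,0,0,0],[-1,0.02,0.4,0.88,0,0,0]]' >/dev/null; python3 go.py
python3 -m pendant '[[-1,0,-0.08,0,0,0,0],[-1,0,-0.16,0,0,0,0],[-1,0,-0.24,0,0,0,0],[-1,0,-0.32,0,0,0,0],[-1,0,-0.4,0,0,0,0],[-1,0,-0.48,0,0,0,0],[-1,0,-0.56,0,0,0,0],[-1,0,-0.64,0,0,0,0],[-1,0,-0.72,0,0,0,0],[-1,0,-0.8,0,0,0,0],[-1,0,-0.86,0,0,0,0],[-1,0,-0.9,0,0,0,0]]'; python3 go.py -0.035 -0.1425 0.028
```

```text
t 7.875 tcp jig [-0.0345 -0.3305  0.0286] F jig [-0.4 -0.6 -0.5] w 0.0
time: 9.38
ee_pos: [0.5834, -0.19, 0.0282]
tool_rot: [0.996, -0.085, -0.0, -0.0]
contact_force: [-1.1, -1.7, 1.2]
gripper_width: 0.006
grip_force: 1.1
t 9.375 tcp jig [-0.0345 -0.2407  0.0282] F jig [-0.8 -1.9  1.2] w 0.01
units shift [-0.007 -0.982  0.002] turn [-0.      0.0001 -0.0006]
```

```bash
python3 -m pendant '[[-1,0,-0.08,0,0,0,0],[-1,0,-0.16,0,0,0,0],[-1,0,-0.24,0,0,0,0],[-1,0,-0.32,0,0,0,0],[-1,0,-0.38,0,0,0,0],[-1,0,-0.42,0,0,0,0],[-1,0,-0.46,0,0,0,0],[-1,0,-0.5,0,0,0,0],[-1,0,-0.54,0,0,0,0],[-1,0,-0.58,0,0,0,0],[-1,0,-0.62,0,0,0,0],[-1,0,-0.66,0,0,0,0],[-1,0,-0.7,0,0,0,0],[-1,0,-0.74,0,0,0,0],[-1,0,-0.78,0,0,0,0],[-1,0,-0.82,0,0,0,0],[-1,0,-0.86,0,0,0,0],[-1,0,-0.88,0,0,0,0],[-1,0,-0.9,0,0,0,0],[-1,0,-0.92,0,0,0,0]]'; python3 go.py -0.035 -0.1425 0.028
```

```text
time: 11.88
ee_pos: [0.599, -0.0998, 0.0282]
tool_rot: [0.996, -0.085, -0.0, 0.0]
contact_force: [-2.7, -2.7, -0.5]
gripper_width: 0.003
grip_force: 1.8
t 11.875 tcp jig [-0.0342 -0.1492  0.0282] F jig [-2.2 -3.1 -0.5] w 0.0
units shift [-0.009 -0.067  0.002] turn [ 0.      0.     -0.0007]
```

```bash
python3 - <<'E'
from bench import bot
import cv2,pickle
s=bot.snapshot("side");pickle.dump(s,open("side2.pkl","wb"))
cv2.imwrite("pics/s3.png",cv2.resize(s["img"][180:310,200:400],None,fx=4,fy=4,interpolation=2))
E
```

```text
(no output)
```

View pics/s3.png

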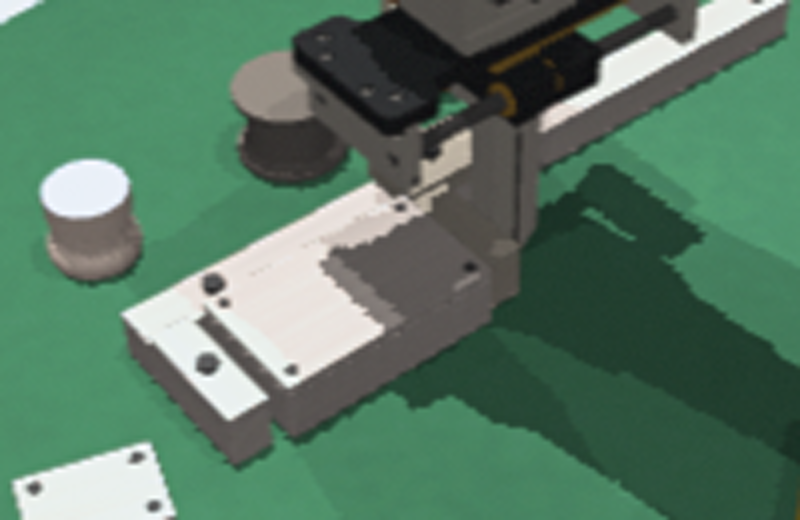

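The case is square on the rail, with a gap of about 7 mm left at the end stop (crop (250,360)). I'll close it in small steps.

```bash
python3 -m pendant '[[-1,0,-0.02,0,0,0,0],[-1,0,-0.04,0,0,0,0],[-1,0,-0.05,0,0,0,0]]' >/dev/null; python3 go.py
python3 -m pendant '[[-1,0,-0.01,0,0,0,0],[-1,0,-0.015,0,0,0,0]]' >/dev/null; python3 go.py
python3 -m pendant '[[-1,0,-0.01,0,0,0,0],[-1,0,-0.015,0,0,0,0]]' >/dev/null; python3 go.py
```

```text
t 12.3 tcp jig [-0.0341 -0.144   0.0282] F jig [-2.5 -3.9 -0.9] w 0.01
t 12.55 tcp jig [-0.0342 -0.1427  0.0283] F jig [-1.7 -4.  -0.3] w 0.0
t 12.8 tcp jig [-0.0342 -0.1423  0.0282] F jig [-2.7 -9.2  0.5] w 0.01
```

```bash
python3 -m pendant '[[-1,0,-0.01,0,0,0,0],[-1,0,-0.015,0,0,0,0]]' >/dev/null; python3 go.py
python3 -m pendant '[[-1,0,-0.01,0,0,0,0],[-1,0,-0.01,0,0,0,0]]' >/dev/null; python3 go.py
```

```text
t 13.05 tcp jig [-0.0342 -0.1422  0.0283] F jig [ -2.5 -17.2   1.7] w 0.0
t 13.3 tcp jig [-0.0342 -0.1423  0.0282] F jig [ -2.7 -19.9   2. ] w 0.01
```

It's seated: 20 N with no travel. I'll retreat and check.

```bash
python3 -m pendant '[[-1,0,0.1,0,0,0,0],[-1,0,0.3,0,0,0,0],[-1,0,0.3,-0.4,0,0,0],[-1,0,0.3,-0.9,0,0,0],[-1,-0.5,0.3,-0.9,0,0,0],[-1,-1,0.3,-0.9,0,0,0],[-1,-1,0.3,-0.9,0,0,0]]' >/dev/null
python3 -m pendant '[[-1,-0.5,0.5,0,0,0,0],[-1,-0.9,0.9,0,0,0,0],[-1,-0.9,0.9,0,0,0,0]]'
python3 - <<'E'
from bench import bot
import cv2,pickle
s=bot.snapshot("side");pickle.dump(s,open("side3.pkl","wb"))
cv2.imwrite("pics/s4.png",cv2.resize(s["img"][180:310,200:400],None,fx=4,fy=4,interpolation=2))
E
```

```text
time: 14.55
ee_pos: [0.391, -0.1784, 0.1185]
tool_rot: [0.996, -0.087, -0.0, 0.0]
contact_force: [0.5, 0.9, 0.3]
gripper_width: 0.008
grip_force: 0.0
```

View pics/s4.png

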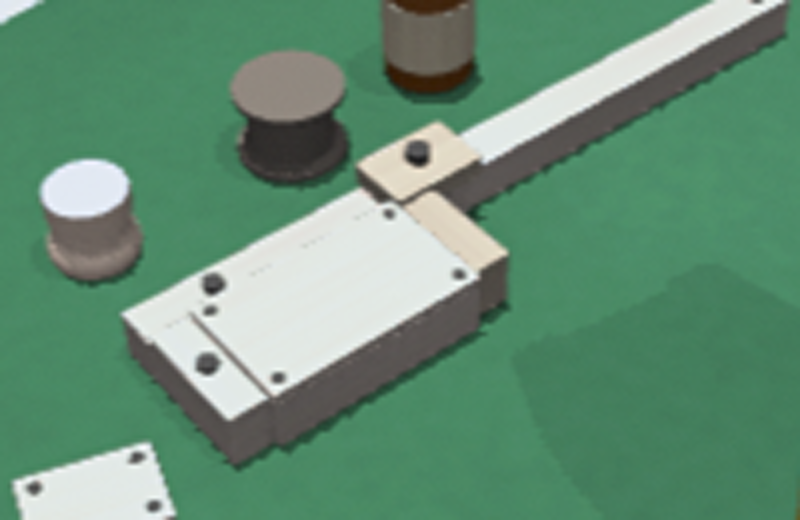

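The case is tight between the end stop and the arm. The rail gap is hidden from this view, so I'll measure it from the near top edge, using the side-view jig fit.

```bash
python3 - <<'E'
from h import *
s=pickle.load(open("side3.pkl","rb"))
th=-.1655;t=np.array([.6555,.0412]);R=np.array([[np.cos(th),-np.sin(th)],[np.sin(th),np.cos(th)]])
c=lambda x,y:(200+x/4-.4,180+y/4-.4)
for n,uv,z in(("case near-left",c(274,399),.034),("case near-right",c(482,276),.034),("stop tip y0",c(268,400),.03),("stop tip y20",c(230,420),.03),("arm tip right",c(508,258),.033),("arm tip left",c(482,272),.033)):
    print(n,((ray(s,uv,z)[0,:2]-t)@R*1e3).round(1))
E
python3 go.py -0.12 -0.055 0.118
```

```text
case near-left [-64.4   0.8]
case near-right [ -63.7 -110.1]
stop tip y0 [-60.2   1.2]
stop tip y20 [-59.3  19.1]
arm tip right [ -61.6 -126.9]
arm tip left [ -61.1 -112.4]
t 14.6 tcp jig [-0.2246 -0.2602  0.1187] F jig [0.3 0.9 0.9] w 0.01
units shift [ 1.035 -2.057  0.007] turn [ 0.0001 -0.0003 -0.0017]
```

The near edge measures -64 mm, which matches contact. I have time, so a gentle confirming nudge against the rail follows.

```bash
python3 -m pendant '[[0.3,0.4,-0.5,0,0,0,0],[0.3,0.5,-1,0,0,0,0],[0.3,0.5,-1,0,0,0,0]]' >/dev/null
python3 -m pendant '[[0.3,0.4,-0.5,0,0,0,0],[0.3,0.4,-1,0,0,0,0],[0.3,0.4,-1,0,0,0,0],[0.3,0.4,-1,0.4,0,0,0],[0.3,0.4,-1,0.7,0,0,0],[0.3,0.4,-1,0.92,0,0,0],[0.3,0.4,-1,0.92,0,0,0]]' >/dev/null; python3 go.py -0.074 -0.055 0.026
```

```text
t 15.85 tcp jig [-0.1344 -0.059   0.0251] F jig [0.5 0.1 0.3] w 0.65
units shift [ 0.604 -0.042 -0.011] turn [ 0.0001  0.0008 -0.0008]
```

```bash
python3 -m pendant '[[0.3,0.15,0,0,0,0,0],[0.3,0.3,0,0,0,0,0],[0.3,0.42,0,0,0,0,0],[0.3,0.5,0,0,0,0,0],[0.3,0.55,0,0,0,0,0],[0.3,0.57,0,0,0,0,0],[0.3,0.58,0,0,0,0,0]]' >/dev/null; python3 go.py
python3 -m pendant '[[0.3,0.01,0,0,0,0,0],[0.3,0.02,0,0,0,0,0]]' >/dev/null; python3 go.py
python3 -m pendant '[[0.3,0.01,0,0,0,0,0],[0.3,0.015,0,0,0,0,0]]' >/dev/null; python3 go.py
```

```text
t 16.725 tcp jig [-0.0761 -0.0586  0.0262] F jig [ 0.8 -0.1  1. ] w 0.65
t 16.975 tcp jig [-0.0745 -0.0586  0.0262] F jig [-5.9 -0.8  5.2] w 0.65
t 17.225 tcp jig [-0.0742 -0.0585  0.026 ] F jig [-14.2  -1.   12. ] w 0.65
```

Same wall position as before (-0.0742), so the case is on the rail. I'll retreat and hand in.

```bash
python3 -m pendant '[[0.3,-0.1,0,0,0,0,0],[0.3,-0.4,0,0,0,0,0],[0.3,-0.4,0,-0.5,0,0,0],[0.3,-0.4,0,-0.9,0,0,0],[0.3,-0.4,0,-0.9,0,0,0]]'; python3 - <<'E'
from bench import bot
print(bot.job_done())
E
```

```text
time: 17.85
ee_pos: [0.5384, 0.0027, 0.119]
tool_rot: [0.996, -0.085, 0.003, -0.0]
contact_force: [0.1, -0.8, -0.6]
gripper_width: 0.649
grip_force: 0.0
the job is handed in; nothing more can be done
None
```

I pushed the enclosure flat against the back rail, trapped it between the end stop and the sliding arm, and handed the job in at about 18 s; my measurements put it within tolerance, but the hand-in returned no verdict.

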